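Set the carved ornaments in the stone panel and rake out its joint

ROBOT

A 6-joint arm with a two-finger parallel gripper is mounted at the origin on the work surface. World frame = base frame: x ahead of the robot, y to its left, z up, the work surface at z = 0. Lengths are in m, angles in rad, forces in N, time in s.
With the tool pointing down it reaches from about 0.325 to 0.85 m from the base axis. Payload 4.4 kg.
Tool frame: the origin (TCP) lies between the finger pads; the fingertips stand 8 mm ahead of it and the grasp point (between the pads) lies 11 mm behind it; z points along the fingers, y is the line along which they close (so a half turn about z gives the same grasp; the last joint's range is limited). The gripper opens to 94 mm and grips with 3 to 60 N. Pads are 16 mm wide; open, the fingers measure 119 mm over their backs; the gripper's body (75 mm by 177 mm) begins 78 mm behind the grasp point.
Start: joints at [0.988, 0.207, 1.542, -0, 1.393, -0.15], TCP at [0.241, 0.522, 0.213] pointing down, gripper open.
Joint ranges: [-2.73, 2.73], [-0.86, 2.22], [0.23, 2.46], [-1.11, 4.25], [0.08, 2.63], [-2.82, 2.82]. Speed limits (rad/s): [2.79, 2.79, 3.14, 3.14, 3.14, 3.14].

INTERFACE

Orientations are given as [roll, pitch, yaw] about the fixed x, y, z axes, in that order (R = Rz(yaw) Ry(pitch) Rx(roll)).
In Python, from bench import arm gives the robot as it stands.
- The arm moves only by the shell command python3 -m handwheel 'ROWS' [FORCE]. ROWS is text: rows parted by semicolons, each of 5 numbers parted by spaces: the opening, from 0 (shut) to 1 (fully open), then the shift along the world's x, y, z each as a share of 50 cm, from -1 to 1, then the turn about the world's z as a share of 30 degrees, from -1 to 1. In form: hand dx dy dz spin; .... A call has 1 to 20 rows; each row shifts and turns the commanded pose from where the row before left it; what a row does not reach is not made up. A row lasts 1/12 s, in which the tool goes at most 41.7 mm and 7.16 degrees, less where a joint would pass 70% of its speed; a pose out of reach is approached as far as the arm can. A call with a number of a shift or a turn outside -1 to 1 is refused whole. A call with a gripper value outside its range is refused whole. The fingers move at their own pace and stop on an object; FORCE is the grip in N (left out, the last holds). Time passes only in rows, so rows that do not move let the fingers close. It gives the time, the measured TCP pose, the force, the opening and the grip force at its end, in the units of the state.
- arm.observe(): the state, without advancing time (a new reading comes with each control period).
- arm.camera(name): name is "side" or "top"; returns a dict with "frame" (480x640x3 uint8, red, green, blue), "camera_matrix" (3x3 intrinsics, pixels), "distortion" ([k1, k2, p1, p2, k3] as OpenCV has them; the pictures are not rectified), "R" (3x3) and "t" (3): a world point X has camera coordinates R X + t. Camera axes: x right, y down, z forward; pixel columns grow to the right and rows downward; lengths in m; the calibration is good to about 2 mm. A picture is of the moment at which its call begins. There is no depth.
- arm.finish_job(): hands the job in; it is judged then, once.
The state is a dict: "time_s": time; "joints": joint angles; "joint_velocities": joint speeds; "tau": joint torques, N m; "position": TCP position; "tcp_rot": TCP orientation; "contact_force": force on the tool from outside, world axes, zero at the start; "torque": the same for the moment, N m; "grip_width": finger opening in m; "grasp_force": force on a finger pad.
Only numpy, scipy, OpenCV 4.12 (cv2) and the standard library are available. Lean on these libraries where they do the work, as an engineer would, in place of code of your own. Each camera call takes 0.05 s, during which the arm holds its last target. There are 200 camera calls.

TASK

Lift the carved stone ornaments out of the plywood crate one at a time and seat every one of them (two to four; the number varies) fully home in the panel, round ones in round pockets and square ones in square pockets. Then take the T-handled raker from its stand and draw its tip slowly and steadily down inside the panel's L-shaped open joint, in one pass from the outer end of the long leg, round the corner, to the end of the short leg, without bearing down hard. Hang the raker back in both notches of its stand, let go, and leave the other tools and stones on the bench where they are.

Things in the scene. Friction and masses are not known exactly. Their poses are not given: they have to be found in the camera images.
- panel: Fixed pale stone slab, 45 mm thick, x from -140 to 100 mm, y from -100 to 140 mm about its origin, which lies at bench height under the centre of a 2 x 2 field of pockets 12 mm deep: two round, 86 mm across, two square, 78 mm wide (sides along x, y). Open L-shaped joint 18 mm wide, 15 mm deep: long leg along y at x = -109 mm (near the robot), short leg 110 mm along x at y = 109 mm
- pocket_round_a (a point): centre of the floor of a round pocket, 12 mm below the panel's face; axes as the panel's
- pocket_round_b (a point): centre of the floor of a round pocket, 12 mm below the panel's face; axes as the panel's
- pocket_square_a (a point): centre of the floor of a square pocket, 12 mm below the panel's face; axes as the panel's
- pocket_square_b (a point): centre of the floor of a square pocket, 12 mm below the panel's face; axes as the panel's
- joint0 (a point): point on the joint's centre line, 6 mm below the panel's face: the outer end of the long leg
- joint1 (a point): point on the joint's centre line, 6 mm below the panel's face: a third of the way along the long leg
- joint2 (a point): point on the joint's centre line, 6 mm below the panel's face: two thirds of the way along the long leg
- joint3 (a point): point on the joint's centre line, 6 mm below the panel's face: the corner
- joint4 (a point): point on the joint's centre line, 6 mm below the panel's face: half way along the short leg
- joint5 (a point): point on the joint's centre line, 6 mm below the panel's face: the end of the short leg
- crate: Fixed open plywood crate 222 x 222 x 60 mm high, walls and floor 7 mm. Origin: centre of its underside
- rosette1: Round carved stone ornament, 220 g: a disc 80 mm across and 12 mm thick with a round boss 42 mm across in the middle rising to 40 mm; its origin is the centre of its underside, z up. Lying in the crate at the start; may be absent (None)
- rosette2: Round carved stone ornament, 220 g: a disc 80 mm across and 12 mm thick with a round boss 42 mm across in the middle rising to 40 mm; its origin is the centre of its underside, z up. Lying in the crate at the start; may be absent (None)
- fleuron1: Square carved stone ornament, 220 g: a plate 72 x 72 mm and 12 mm thick with a square boss 40 x 40 mm (same sides) in the middle rising to 40 mm; its origin is the centre of its underside, z up. Lying in the crate at the start; may be absent (None)
- fleuron2: Square carved stone ornament, 220 g: a plate 72 x 72 mm and 12 mm thick with a square boss 40 x 40 mm (same sides) in the middle rising to 40 mm; its origin is the centre of its underside, z up. Lying in the crate at the start; may be absent (None)
- stand: Fixed wooden stand, 66 x 110 mm, for the raker: two cheeks 12 mm thick at y = +-42 mm, each with a square notch 32 mm wide (along x) and 14 mm deep, its floor 85 mm above the bench; the handle lies across both notches along y. Origin: centre of its underside
- raker: Joint raker, 150 g: wooden bar handle 110 mm long (along y), 24 mm wide (x), 26 mm high, with a steel shank going straight down from its middle to a tip 6 mm across. Origin: the tip. The handle's underside is 60 mm and its centre 73 mm above the tip. It hangs in the stand with its tip 25 mm above the bench
- chisel_wide: bystander: steel chisel 195 mm long, 30 mm blade, lying on the bench
- chisel_narrow: bystander: steel chisel 205 mm long, 16 mm blade, lying on the bench
- mallet: bystander: round wooden mallet lying on the bench, head 90 mm across, 250 mm long
- offcut_wedge: bystander: piece of stone 80 x 50 x 24 mm
- water_bottle: bystander: clear bottle 200 mm tall, 70 mm across
Mind the look-alikes: they are no part of the job. What is shaped like the fleuron2 but pink is not meant.

How it is judged:
On the way, in this order (a step that is already met when the one before it is completed fails the run):
1. every ornament in the crate at the start is seated in a pocket of its own outline and let go of ((horizontal distance between rosette1 and pocket_round_a below 0.006 m or horizontal distance between rosette1 and pocket_round_b below 0.006 m) and z of each of rosette1, rosette2, fleuron1, fleuron2 in the frame of panel below 0.037 m and angle between each of rosette1, rosette2, fleuron1, fleuron2's own z axis and vertical below 0.07 rad and linear speed of each of rosette1, rosette2, fleuron1, fleuron2 below 0.03 m/s and (horizontal distance between rosette2 and pocket_round_a below 0.006 m or horizontal distance between rosette2 and pocket_round_b below 0.006 m) and (horizontal distance between fleuron1 and pocket_square_a below 0.006 m or horizontal distance between fleuron1 and pocket_square_b below 0.006 m) and (horizontal distance between fleuron2 and pocket_square_a below 0.006 m or horizontal distance between fleuron2 and pocket_square_b below 0.006 m) and contact force between the fingers and rosette1 below 0.3 N and contact force between the fingers and rosette2 below 0.3 N and contact force between the fingers and fleuron1 below 0.3 N and contact force between the fingers and fleuron2 below 0.3 N), for 0.3 s.
2. the raker's tip is down in the joint at the outer end of the long leg (within 11 mm of joint0, at least 2 mm below the panel's face), moving slower than 0.06 m/s (distance between raker and joint0 below 0.011 m and z of raker in the frame of panel below 0.043 m and linear speed of raker below 0.06 m/s), for 0.2 s.
3. the raker's tip is down in the joint at a third of the way along the long leg (within 11 mm of joint1, at least 2 mm below the panel's face), moving slower than 0.06 m/s (distance between raker and joint1 below 0.011 m and z of raker in the frame of panel below 0.043 m and linear speed of raker below 0.06 m/s), for 0.2 s.
4. the raker's tip is down in the joint at two thirds of the way along the long leg (within 11 mm of joint2, at least 2 mm below the panel's face), moving slower than 0.06 m/s (distance between raker and joint2 below 0.011 m and z of raker in the frame of panel below 0.043 m and linear speed of raker below 0.06 m/s), for 0.2 s.
5. the raker's tip is down in the joint at the corner (within 11 mm of joint3, at least 2 mm below the panel's face), moving slower than 0.06 m/s (distance between raker and joint3 below 0.011 m and z of raker in the frame of panel below 0.043 m and linear speed of raker below 0.06 m/s), for 0.2 s.
6. the raker's tip is down in the joint at half way along the short leg (within 11 mm of joint4, at least 2 mm below the panel's face), moving slower than 0.06 m/s (distance between raker and joint4 below 0.011 m and z of raker in the frame of panel below 0.043 m and linear speed of raker below 0.06 m/s), for 0.2 s.
7. the raker's tip is down in the joint at the end of the short leg (within 11 mm of joint5, at least 2 mm below the panel's face), moving slower than 0.06 m/s (distance between raker and joint5 below 0.011 m and z of raker in the frame of panel below 0.043 m and linear speed of raker below 0.06 m/s), for 0.2 s.
At the end, for the whole second after the job is handed in: Each ornament present lies flat in a pocket of its outline (centre within 6 mm, less than 4 mm off the floor, tilt under 4 degrees); the raker hangs in both notches of its stand (within 20 mm of its centre, height within 5 mm, tilt under 6 degrees); all released and at rest ((horizontal distance between rosette1 and pocket_round_a below 0.006 m or horizontal distance between rosette1 and pocket_round_b below 0.006 m) and z of each of rosette1, rosette2, fleuron1, fleuron2 in the frame of panel below 0.037 m and angle between each of rosette1, rosette2, fleuron1, fleuron2's own z axis and vertical below 0.07 rad and linear speed of each of rosette1, rosette2, fleuron1, fleuron2, raker below 0.03 m/s and (horizontal distance between rosette2 and pocket_round_a below 0.006 m or horizontal distance between rosette2 and pocket_round_b below 0.006 m) and (horizontal distance between fleuron1 and pocket_square_a below 0.006 m or horizontal distance between fleuron1 and pocket_square_b below 0.006 m) and (horizontal distance between fleuron2 and pocket_square_a below 0.006 m or horizontal distance between fleuron2 and pocket_square_b below 0.006 m) and horizontal distance between raker and stand below 0.02 m and z of raker in the frame of stand between 0.021 and 0.03 m and angle between raker's own z axis and vertical below 0.1 rad); the robot touches nothing.
It fails at once if a bystander is moved by more than 40 mm (distance of any of chisel_wide, chisel_narrow, mallet, offcut_wedge, water_bottle from where it was at the start of the episode above 0.04 m).
It fails at once if the raker bears on the panel with more than 40 N (contact force between raker and panel above 40 N).
Of rosette1, rosette2, fleuron1, fleuron2 only 2 to 4 are there at a start; the rules pass over those that are not, and their reading is None.
At some moment in a run one of rosette1, rosette2, fleuron1, fleuron2 may be knocked a few centimetres aside while the robot is not near it.
It also fails if it takes over 210 s, if anything falls off the work surface, if the arm or the gripper's body presses on something with over 40 N, if the wrist force passes 120 N, or if a joint passes its speed limit or range.

## Working session

There is one attempt and no reset: what is moved stays moved. The work goes in short steps, Python scripts to look and compute and a shell command to move; the robot and the scene stay as the last step left them, time stands still between calls to the robot, and variables do not carry over. Pictures are saved under pics/ and viewed, at most 14 in all, crops included, and the job is handed in when it is done.

```bash
ls; mkdir -p pics; python3 - <<'E'
from bench import arm
import cv2,numpy as np
print(arm.observe())
for n in("top","side"):
    c=arm.camera(n); cv2.imwrite(f"pics/{n}0.png",c["frame"][:,:,::-1])
    print(n,c["camera_matrix"],c["distortion"],c["R"],c["t"], -np.array(c["R"]).T@np.array(c["t"]))
E
```

```text
pics
{'time_s': 0.0, 'joints': array([ 9.87509526e-01,  2.07391920e-01,  1.54292130e+00, -2.97361307e-05,
        1.39346296e+00, -1.50485863e-01]), 'joint_velocities': array([ 1.39959727e-04, -3.41770436e-05,  1.35200170e-04,  4.61279939e-04,
        9.12941636e-04,  5.99849044e-04]), 'tau': array([ 4.06364488e-04, -3.70881021e+01, -2.81418639e+01,  7.00494507e-02,
        3.61803873e-02, -1.63365844e-04]), 'position': array([0.24074892, 0.52132985, 0.2123222 ]), 'tcp_rot': array([-3.13942942e+00, -2.98423418e-04,  2.70879667e+00]), 'contact_force': array([-0.02582117, -0.46696352,  0.14867841]), 'torque': array([ 0.02137983, -0.01375015, -0.00212619]), 'grasp_force': 0.0, 'grip_width': 0.09380959553080387}
top [[527.22670149   0.         311.99215506]
 [  0.         527.22670149 241.27941763]
 [  0.           0.           1.        ]] [-0.15878535  0.          0.          0.          0.        ] [[-0.02656345 -0.99942225  0.02120236]
 [-0.99624496  0.0247187  -0.0829757 ]
 [ 0.08240367 -0.02332686 -0.996326  ]] [0.06162642 0.48324022 1.38868372] [0.36863    0.08203939 1.42237226]
side [[570.02401043   0.         319.70366991]
 [  0.         570.02401043 236.65296724]
 [  0.           0.           1.        ]] [-0.07705626  0.          0.          0.          0.        ] [[-0.79503123 -0.60636187 -0.01583117]
 [-0.46744799  0.62910922 -0.62105874]
 [ 0.38654587 -0.48636085 -0.78360412]] [0.3988365  0.21831369 1.6953077 ] [-0.23617643  0.92902738  1.47034977]
```

View pics/top0.png

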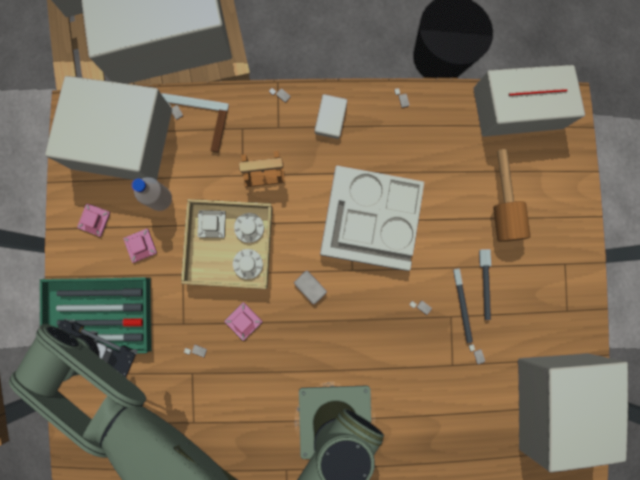

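View pics/side0.png

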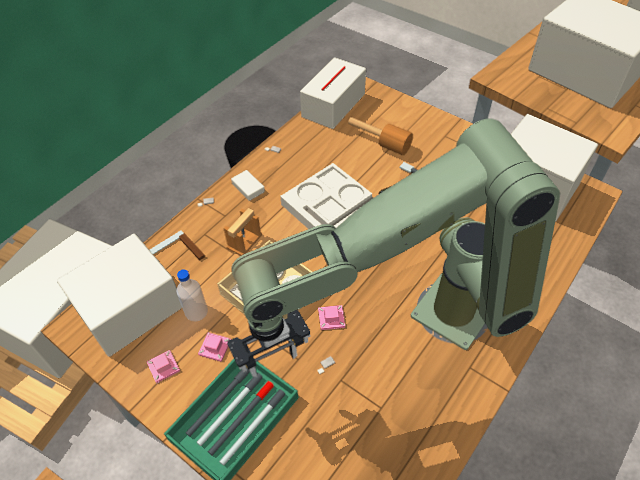

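Stones: the white square at top px (210,224) and white rounds at (249,228) and (247,264) are in the crate. The three pink squares at (94,220), (140,245) and (243,322) are look-alikes outside it. The panel is at (372,218) and the raker stand at (262,172). The arm hides the crate in the side view, so I'll move it away first.

```bash
python3 -m handwheel '1 0.05 0 0.06 0;1 0.05 0 0.06 0;1 0.05 0 0.06 0;1 0.07 -0.03 0.02 0;1 0.07 -0.04 0 0;1 0.06 -0.05 0 0;1 0.04 -0.07 0 0;1 0 -0.08 0 0;1 0 -0.08 0 0;1 0 -0.08 0 0;1 0 -0.08 0 0;1 0 -0.08 0 0;1 0 -0.08 0 0;1 0 -0.08 0 0;1 0 -0.08 0 0;1 0 -0.08 0 0;1 0 -0.08 0 0;1 0 -0.08 0 0;1 -0.02 -0.08 0 0;1 -0.04 -0.07 0 0'
python3 -m handwheel '1 -0.03 -0.08 0 0;1 -0.03 -0.08 0 0;1 -0.03 -0.08 0 0;1 -0.03 -0.08 0 0;1 -0.03 -0.08 0 0;1 -0.03 -0.08 0 0;1 0 0 0 0;1 0 0 0 0'
cat > h.py <<'E'
import cv2,numpy as np,pickle
def snap(tag):
    from bench import arm
    for n in("top","side"):
        c=arm.camera(n); pickle.dump(c,open(f"{n}_{tag}.pkl","wb")); cv2.imwrite(f"pics/{n}_{tag}.png",c["frame"][:,:,::-1])
def load(n,tag): return pickle.load(open(f"{n}_{tag}.pkl","rb"))
def ray(c,px):
    px=np.asarray(px,float).reshape(-1,1,2)
    u=cv2.undistortPoints(px,c["camera_matrix"],c["distortion"])[:,0]
    R=np.array(c["R"]);o=-R.T@np.array(c["t"])
    return o,np.c_[u,np.ones(len(u))]@R
def onz(c,px,z):
    o,d=ray(c,px); return o+d*((z-o[2])/d[:,2])[:,None]
def proj(c,X):
    return cv2.projectPoints(np.asarray(X,float).reshape(-1,1,3),cv2.Rodrigues(np.array(c["R"]))[0],np.array(c["t"]),c["camera_matrix"],c["distortion"])[0][:,0]
def tri(c1,p1,c2,p2):
    "midpoint & miss of two rays"
    o1,d1=ray(c1,p1);o2,d2=ray(c2,p2);out=[]
    for a,b in zip(d1,d2):
        s=np.linalg.lstsq(np.c_[a,-b],o2-o1,rcond=None)[0]
        P,Q=o1+s[0]*a,o2+s[1]*b; out.append(np.r_[(P+Q)/2,np.linalg.norm(P-Q)])
    return np.array(out)
E
python3 - <<'E'
import h,cv2,numpy as np
h.snap("1")
def crop(n,x0,y0,x1,y1,s):
    return cv2.resize(cv2.imread(f"pics/{n}_1.png")[y0:y1,x0:x1],None,fx=s,fy=s,interpolation=cv2.INTER_CUBIC)
cv2.imwrite("pics/c_top.png",crop("top",170,145,436,295,3))
cv2.imwrite("pics/c_side.png",crop("side",205,150,405,320,3.5)) 
E
```

```text
time_s: 1.77
position: [0.406, -0.0903, 0.3129]
tcp_rot: [-3.141, -0.0, 2.709]
contact_force: [0.9, -1.5, -0.1]
grip_width: 0.094
grasp_force: 0.0
time_s: 2.43
position: [0.3171, -0.3234, 0.3126]
tcp_rot: [3.14, -0.002, 2.704]
contact_force: [-0.5, 0.7, -0.1]
grip_width: 0.094
grasp_force: 0.0
```

View pics/c_top.png

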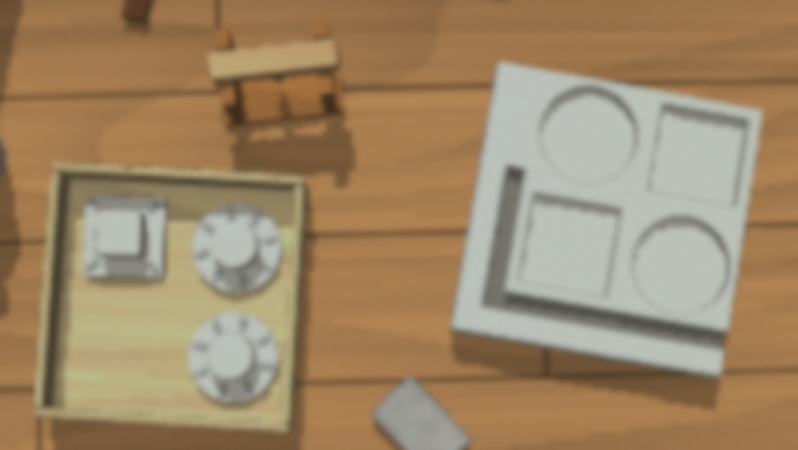

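View pics/c_side.png

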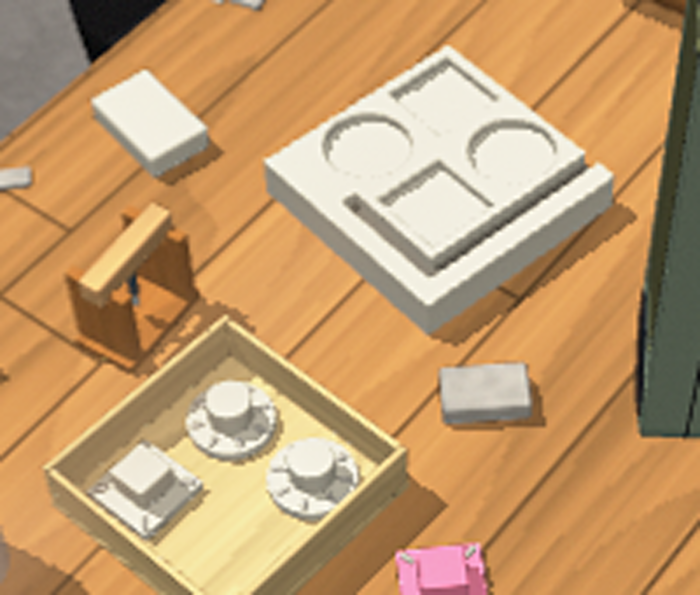

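Choices: the white fleuron in the crate at top crop (124,232), side crop (140,471); rosettes at top (237,243) and (233,357), side (229,397) and (312,460). The pink square at side (440,575) is not meant. The panel top and the raker handle are also clear in both views.

```bash
python3 - <<'E'
import h,numpy as np
np.set_printoptions(precision=4,suppress=True)
T,S=h.load("top",1),h.load("side",1)
ft=lambda a:np.array(a)/3+[170,145]; fs=lambda a:np.array(a)/3.5+[205,150]
def go(n,t,s): 
    r=h.tri(T,ft(t),S,fs(s)); print(n);print(r); return r
p=go("panel TL TR BR BL",[(497,63),(761,110),(719,377),(453,328)],[(266,162),(449,46),(612,180),(430,303)])
print([np.linalg.norm(p[i,:2]-p[i-1,:2]) for i in range(4)])
go("pockets RA(x+y+) SQ(x+y-) SQ(x-,y+) RB(x-y-) centre rims",[(589,136),(699,155),(570,246),(682,265)],[(367,148),(444,97),(436,209),(512,153)])
go("boss F R1 R2",[(121,232),(237,245),(233,358)],[(141,472),(229,396),(312,461)])
go("handle top corners y+x+, y-x+, y-x-, y+x-",[(207,55),(334,38),(338,65),(213,80)],[(80,280),(152,206),(170,215),(98,300)])
go("crate rim TL TR BR BL",[(53,164),(304,177),(290,431),(37,415)],[(46,470),(227,318),(408,456),(220,610)])
E
```

```text
panel TL TR BR BL
[[ 0.6828 -0.0197  0.039   0.002 ]
 [ 0.6368 -0.257   0.0358  0.0016]
 [ 0.4004 -0.2069  0.0325  0.0042]
 [ 0.4477  0.0269  0.0422  0.0003]]
[np.float64(0.23966564001014298), np.float64(0.24170786898916607), np.float64(0.24160575830468764), np.float64(0.23860733631189793)]
pockets RA(x+y+) SQ(x+y-) SQ(x-,y+) RB(x-y-) centre rims
[[ 0.6182 -0.0995  0.0309  0.0021]
 [ 0.5981 -0.1982  0.0333  0.0007]
 [ 0.5197 -0.0798  0.0253  0.001 ]
 [ 0.5001 -0.1786  0.031   0.0018]]
boss F R1 R2
[[0.5412 0.3188 0.0318 0.0007]
 [0.5267 0.2154 0.0412 0.0026]
 [0.4279 0.2214 0.0337 0.0027]]
handle top corners y+x+, y-x+, y-x-, y+x-
[[0.6809 0.2316 0.1069 0.0003]
 [0.6944 0.1234 0.0977 0.0018]
 [0.672  0.1213 0.0982 0.0014]
 [0.6638 0.2292 0.0886 0.0012]]
crate rim TL TR BR BL
[[0.5996 0.3748 0.0501 0.0024]
 [0.583  0.154  0.0473 0.0011]
 [0.3621 0.1717 0.0408 0.0011]
 [0.3828 0.3907 0.0602 0.0061]]
```

```bash
cat > m.py <<'E'
import h,numpy as np,cv2
np.set_printoptions(precision=4,suppress=True)
T,S=h.load("top",1),h.load("side",1)
ft=lambda a:(np.array(a)+.5)/3-.5+[170,145]; fs=lambda a:(np.array(a)+.5)/3.5-.5+[205,150]
def fit(model,meas):
    m=np.array(model);q=np.array(meas)[:,:2];mc,qc=m.mean(0),q.mean(0)
    U,_,V=np.linalg.svd((m-mc).T@(q-qc));R=V.T@np.diag([1,np.linalg.det(V.T@U.T)])@U.T
    t=qc-R@mc; return t,np.arctan2(R[1,0],R[0,0]),np.linalg.norm(m@R.T+t-q,axis=1)
if __name__=="__main__":
    M=[(.1,.14),(.1,-.1),(-.14,-.1),(-.14,.14)]
    for n,c,f,p in(("top",T,ft,[(497,63),(761,110),(719,377),(453,328)]),("side",S,fs,[(266,162),(449,46),(612,180),(430,303)])):
        print(n,"panel",fit(M,h.onz(c,f(p),.045)))
    for n,c,f,p in(("top",T,ft,[(589,136),(699,155),(570,246),(682,265)]),("side",S,fs,[(367,148),(444,97),(436,209),(512,153)])):
        print(n,"pockets",h.onz(c,f(p),.045)[:,:2])
    for n,c,f,p in(("top",T,ft,[(53,164),(304,177),(290,431),(37,415)]),("side",S,fs,[(46,470),(227,318),(408,456),(220,610)])):
        print(n,"crate",fit([(.111,.111),(.111,-.111),(-.111,-.111),(-.111,.111)],h.onz(c,f(p),.06)))
    for n,c,f,p in(("top",T,ft,[(207,55),(334,38),(338,65),(213,80)]),("side",S,fs,[(80,280),(152,206),(170,215),(98,300)])):
        print(n,"handle",fit([(.012,.055),(.012,-.055),(-.012,-.055),(-.012,.055)],h.onz(c,f(p),.111)))
    for n,c,f,p in(("top",T,ft,[(121,232),(237,245),(233,358)]),("side",S,fs,[(141,472),(229,396),(312,461)])):
        print(n,"boss",h.onz(c,f(p),.047)[:,:2])
    # stone outlines by mask: low saturation inside the crate
    for n,c,ctr,box in(("top",T,ft,[(124,237),(237,250),(233,358)]),("side",S,fs,[(146,490),(232,420),(312,480)])):
        hsv=cv2.cvtColor(c["frame"],cv2.COLOR_RGB2HSV)
        m=((hsv[...,1]<60)&(hsv[...,2]>60)).astype(np.uint8)
        N,L,st,ce=cv2.connectedComponentsWithStats(m)
        for p in ctr(box):
            k=L[int(round(p[1])),int(round(p[0]))]
            cn=max(cv2.findContours((L==k).astype(np.uint8),0,cv2.CHAIN_APPROX_NONE)[0],key=cv2.contourArea)
            w=h.onz(c,cn[:,0].astype(float),.016)[:,:2]*1000
            (x,y),r=cv2.minEnclosingCircle(w.astype(np.float32)); R=cv2.minAreaRect(w.astype(np.float32))
            print(n,k,st[k],"circ",x,y,r,"rect",R)
E
python3 m.py
```

```text
top panel (array([ 0.5576, -0.1356]), np.float64(-0.19970807089247228), array([0.0004, 0.0008, 0.0016, 0.0015]))
side panel (array([ 0.5552, -0.1326]), np.float64(-0.20912387014303818), array([0.002 , 0.0008, 0.0051, 0.0054]))
top pockets [[ 0.6157 -0.0974]
 [ 0.5968 -0.1952]
 [ 0.5181 -0.0769]
 [ 0.4989 -0.1757]]
side pockets [[ 0.6127 -0.0895]
 [ 0.5936 -0.1895]
 [ 0.5117 -0.0663]
 [ 0.4956 -0.1679]]
top crate (array([0.4815, 0.2724]), np.float64(-0.07740734257207071), array([0.001 , 0.0018, 0.0008, 0.0026]))
side crate (array([0.4787, 0.278 ]), np.float64(-0.09774929206844325), array([0.0056, 0.0038, 0.0037, 0.0109]))
top handle (array([0.6756, 0.1762]), np.float64(0.10594419044566358), array([0.0008, 0.0016, 0.0011, 0.0028]))
side handle (array([0.671 , 0.1832]), np.float64(0.08879781064935287), array([0.006 , 0.0016, 0.0026, 0.0044]))
top boss [[0.5399 0.3169]
 [0.5258 0.215 ]
 [0.4271 0.2201]]
side boss [[0.535  0.3251]
 [0.5264 0.2186]
 [0.4245 0.2283]]
top 10 [197 210  29  28 780] circ 539.1461181640625 320.18701171875 49.5608024597168 rect ((539.8093872070312, 319.8862609863
[... 338 characters left out ...]
7233886719 rect ((429.8428039550781, 224.13772583007812), (81.52642822265625, 81.03386688232422), 43.74519729614258)
side 54 [230 276  33  28 495] circ 537.0421752929688 322.79925537109375 49.31073760986328 rect ((536.8179321289062, 322.66064453125), (74.16960144042969, 76.99266815185547), 86.91622924804688)
side 45 [258 259  26  22 449] circ 524.4019775390625 221.5465087890625 42.27342987060547 rect ((525.440673828125, 221.47744750976562), (78.88008117675781, 80.05994415283203), 36.79014205932617)
side 51 [281 275  26  24 465] circ 427.8082275390625 227.03224182128906 42.37061309814453 rect ((431.08282470703125, 226.12677001953125), (81.65594482421875, 75.84918212890625), 83.05874633789062)
```

```bash
python3 -m handwheel '0.6 0.026 0.0758 0 0.044;0.6 0.026 0.0758 0 0.044;0.6 0.026 0.0758 0 0.044;0.6 0.026 0.0758 0 0.044;0.6 0.026 0.0758 0 0.044;0.6 0.026 0.0758 0 0.044;0.6 0.026 0.0758 0 0.044;0.6 0.026 0.0758 0 0.044;0.6 0.026 0.0758 0 0.044;0.6 0.026 0.0758 0 0.044;0.6 0.026 0.0758 0 0.044;0.6 0.026 0.0758 0 0.044;0.6 0.026 0.0758 0 0.044;0.6 0.026 0.0758 0 0.044;0.6 0.026 0.0758 0 0.044;0.6 0.026 0.0758 0 0.044;0.6 0.026 0.0758 0 0.044;0.6 0 0 0 0;0.6 0 0 0 0;0.6 0 0 0 0' 25
```

```text
time_s: 4.2
position: [0.5379, 0.3231, 0.3132]
tcp_rot: [-3.141, -0.001, 3.103]
contact_force: [0.6, -0.9, 0.1]
grip_width: 0.0564
grasp_force: 0.0
```

```bash
python3 -m handwheel '0.6 0 -0.004 -0.07 0;0.6 0 0 -0.07 0;0.6 0 0 -0.07 0;0.6 0 0 -0.07 0;0.6 0 0 -0.07 0;0.6 0 0 -0.07 0;0.6 0 0 0 0;0.6 0 0 0 0;0.6 0 0 0 0'
python3 - <<'E'
import h,cv2
h.snap("2")
a=cv2.imread("pics/side_2.png")[190:330,190:330]; b=cv2.imread("pics/top_2.png")[180:300,160:300]
f=lambda i:cv2.resize(i,(400,400),interpolation=3)
cv2.imwrite("pics/c2.png",cv2.hconcat([f(b),f(a)]))
E
```

```text
time_s: 4.95
position: [0.5407, 0.3201, 0.1063]
tcp_rot: [3.14, 0.003, 3.1]
contact_force: [0.3, -0.3, 0.6]
grip_width: 0.056
grasp_force: 0.0
```

View pics/c2.png

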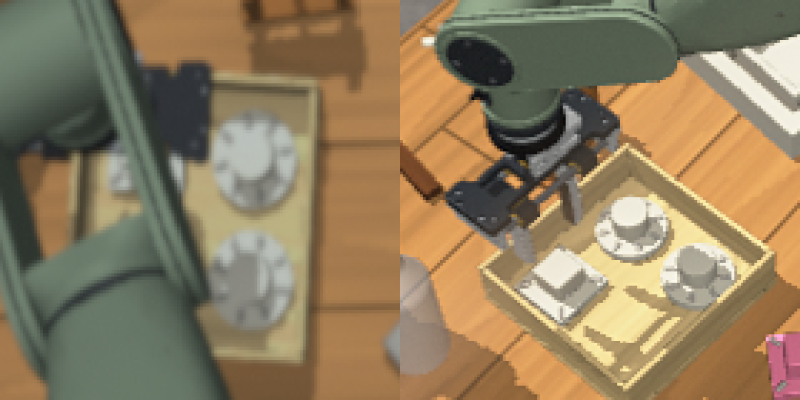

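The fleuron sits under the fingers (side crop (555,280), fingertips at about (522,245) and (572,215)). Descending.

```bash
python3 -m handwheel '0.6 0 0 -0.04 0;0.6 0 0 -0.04 0;0.6 0 0 -0.03 0;0.6 0 0 -0.02 0;0.6 0 0 -0.01 0;0.6 0 0 0 0;0.6 0 0 0 0;0.6 0 0 0 0'
python3 -m handwheel '0.3 0 0 0 0;0.3 0 0 0 0;0.3 0 0 0 0;0.3 0 0 0 0;0.3 0 0 0 0;0.3 0 0 0 0;0.3 0 0 0 0;0.3 0 0 0 0' 25
```

```text
time_s: 5.72
position: [0.5406, 0.3208, 0.0351]
tcp_rot: [3.14, 0.003, 3.101]
contact_force: [0.6, 0.5, -0.3]
grip_width: 0.0562
grasp_force: 0.0
time_s: 6.38
position: [0.5398, 0.3202, 0.0341]
tcp_rot: [3.142, 0.001, 3.101]
contact_force: [-1.8, -1.8, 5.5]
grip_width: 0.0398
grasp_force: 25.0
```

```bash
python3 -m handwheel '0.3 0 0 0.03 0;0.3 0 0 0.06 0;0.3 0 0 0.08 0;0.3 0 0 0.08 0;0.3 0 0 0.08 0;0.3 -0.004 -0.0794 0 -0.03;0.3 -0.004 -0.0794 0 -0.03;0.3 -0.004 -0.0794 0 -0.03;0.3 -0.004 -0.0794 0 -0.03;0.3 -0.004 -0.0794 0 -0.03;0.3 -0.004 -0.0794 0 -0.03;0.3 -0.004 -0.0794 0 -0.03;0.3 -0.004 -0.0794 0 -0.03;0.3 -0.004 -0.0794 0 -0.03;0.3 -0.004 -0.0794 0 -0.03;0.3 0 0 -0.06 0;0.3 0 0 -0.06 0;0.3 0 0 -0.06 0;0.3 0 0 0 0;0.3 0 0 0 0'
python3 - <<'E'
import h,cv2
h.snap("3")
a=cv2.imread("pics/side_3.png")[140:280,260:400]; b=cv2.imread("pics/top_3.png")[150:290,310:450]
f=lambda i:cv2.resize(i,(400,400),interpolation=3)
cv2.imwrite("pics/c3.png",cv2.hconcat([f(b),f(a)]))
E
```

```text
time_s: 8.05
position: [0.5167, -0.0759, 0.1058]
tcp_rot: [3.14, -0.007, 2.943]
contact_force: [1.2, -0.6, -1.5]
grip_width: 0.0402
grasp_force: 25.0
```

View pics/c3.png

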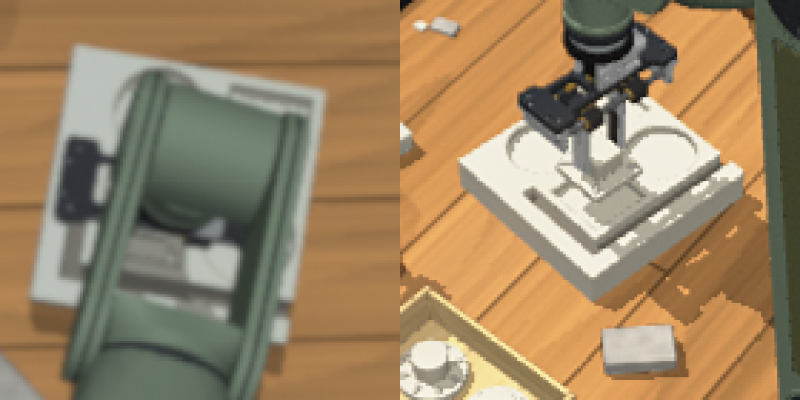

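```bash
python3 - <<'E'
import h,cv2,numpy as np
S=h.load("side",3)
im=cv2.resize(cv2.imread("pics/side_3.png")[155:245,275:395],None,fx=6.6,fy=6.6,interpolation=3)
def dot(X,col):
    for u in h.proj(S,X): q=((u-[275,155]+.5)*6.6-.5).round().astype(int); cv2.circle(im,tuple(q.tolist()),2,col,-1)
def sq(c,yaw,half,z):
    R=np.array([[np.cos(yaw),-np.sin(yaw)],[np.sin(yaw),np.cos(yaw)]])
    return [np.r_[np.array(c)+R@(np.array(s)*half),z] for s in((1,1),(1,-1),(-1,-1),(-1,1))]
dot(sq((.517,-.0765),-.2,.036,.079),(0,0,255)); dot(sq((.517,-.0765),-.2,.036,.091),(0,160,255))
dot(sq((.518,-.077),-.2,.039,.045),(255,0,0))
a=-.2;R=np.array([[np.cos(a),-np.sin(a)],[np.sin(a),np.cos(a)]])
dot([np.r_[R@np.array(m)+[.5575,-.136],.045] for m in((.1,.14),(.1,-.1),(-.14,-.1),(-.14,.14))],(0,200,0))
cv2.imwrite("pics/c4.png",im)
E
```

```text
(no output)
```

View pics/c4.png

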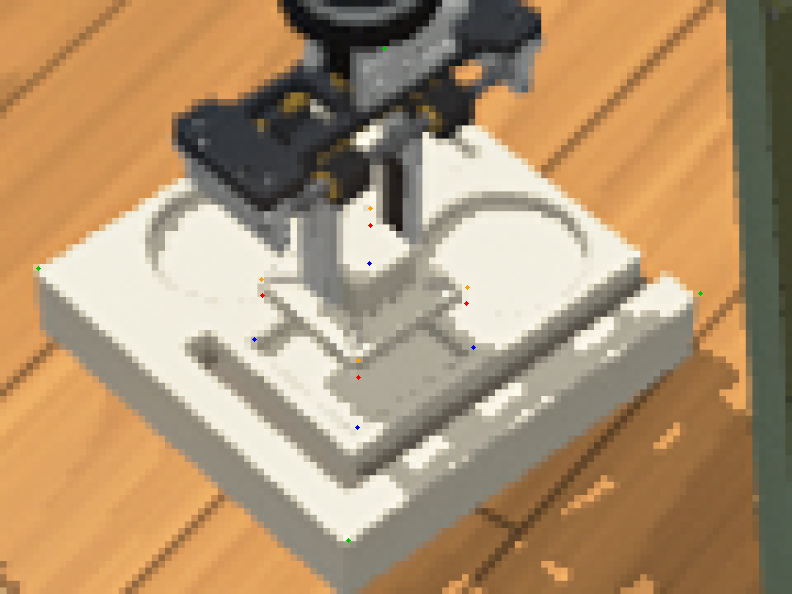

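The held plate sits square over the empty pocket, with predicted and seen corners within about 1 px. Lowering in steps while watching the force.

```bash
python3 -m handwheel '0.3 0 0.001 -0.03 0;0.3 0 0 -0.02 0;0.3 0 0 -0.01 0;0.3 0 0 0 0;0.3 0 0 0 0;0.3 0 0 0 0'
python3 -m handwheel '0.3 0 0 -0.008 0;0.3 0 0 0 0;0.3 0 0 0 0'
python3 -m handwheel '0.3 0 0 -0.008 0;0.3 0 0 0 0;0.3 0 0 0 0'
```

```text
time_s: 8.65
position: [0.5201, -0.0764, 0.0793]
tcp_rot: [-3.141, 0.001, 2.944]
contact_force: [0.9, 0.4, -1.8]
grip_width: 0.0396
grasp_force: 25.0
time_s: 8.9
position: [0.5193, -0.0763, 0.0744]
tcp_rot: [3.142, -0.0, 2.943]
contact_force: [0.4, -0.5, -2.2]
grip_width: 0.04
grasp_force: 25.0
time_s: 9.15
position: [0.519, -0.0762, 0.0701]
tcp_rot: [3.142, -0.001, 2.943]
contact_force: [-0.7, -0.6, -2.4]
grip_width: 0.0397
grasp_force: 25.0
```

```bash
python3 -m handwheel '0.3 0 0 -0.006 0;0.3 0 0 0 0;0.3 0 0 0 0'
python3 -m handwheel '0.3 0 0 -0.006 0;0.3 0 0 0 0;0.3 0 0 0 0'
python3 -m handwheel '0.3 0 0 -0.004 0;0.3 0 0 0 0;0.3 0 0 0 0'
```

```text
time_s: 9.4
position: [0.5192, -0.0762, 0.0672]
tcp_rot: [3.142, -0.001, 2.943]
contact_force: [0.2, 0.8, -1.8]
grip_width: 0.0397
grasp_force: 25.0
time_s: 9.65
position: [0.5192, -0.0762, 0.0642]
tcp_rot: [3.142, -0.001, 2.943]
contact_force: [0.7, -0.3, -2.4]
grip_width: 0.0398
grasp_force: 25.0
time_s: 9.9
position: [0.5193, -0.0763, 0.0623]
tcp_rot: [3.142, -0.0, 2.943]
contact_force: [0.1, -0.6, -2.4]
grip_width: 0.0394
grasp_force: 25.0
```

```bash
python3 -m handwheel '0.3 0 0 -0.003 0;0.3 0 0 0 0;0.3 0 0 0 0;0.6 0 0 0 0;0.6 0 0 0 0;0.6 0 0 0 0;0.6 0 0 0 0;0.6 0 0 0.02 0;0.6 0 0 0.05 0;0.6 0 0 0.07 0;0.6 0 0 0.07 0;0.6 0 0 0.07 0;0.6 0.002 0.07 0 0.03;0.6 0.002 0.07 0 0.03;0.6 0 0 0 0'
cat > look.py <<'E'
import sys,h,cv2,numpy as np
tag=sys.argv[1]; h.snap(tag)
for n in("top","side"):
    c=h.load(n,tag); hsv=cv2.cvtColor(c["frame"],cv2.COLOR_RGB2HSV)
    m=((hsv[...,1]<60)&(hsv[...,2]>60)).astype(np.uint8)
    for cn in cv2.findContours(m,0,cv2.CHAIN_APPROX_NONE)[0]:
        if cv2.contourArea(cn)<150: continue
        w=h.onz(c,cn[:,0].astype(float),.016)[:,:2]*1000; R=cv2.minAreaRect(w.astype(np.float32))
        if 375<R[0][0]<600 and 160<R[0][1]<390: print(n,np.round(R[0],1),np.round(R[1],1),round(R[2],1))
E
python3 look.py 5
python3 - <<'E'
import cv2
a=cv2.imread("pics/side_5.png")[150:290,255:415];b=cv2.imread("pics/top_5.png")[150:290,310:450]
f=lambda i:cv2.resize(i,(400,400),interpolation=3)
cv2.imwrite("pics/c5.png",cv2.hconcat([f(b),f(a)]))
E
```

```text
time_s: 11.15
position: [0.5219, -0.0018, 0.2032]
tcp_rot: [3.139, 0.003, 2.979]
contact_force: [0.5, 0.6, -0.7]
grip_width: 0.0562
grasp_force: 0.0
top [429.8 224.1] [81.5 81. ] 43.7
top [526.3 217.2] [80.9 78.3] 88.6
side [431.1 226.1] [81.7 75.8] 83.1
side [524.2 221.6] [77.5 81.3] 0.1
```

View pics/c5.png

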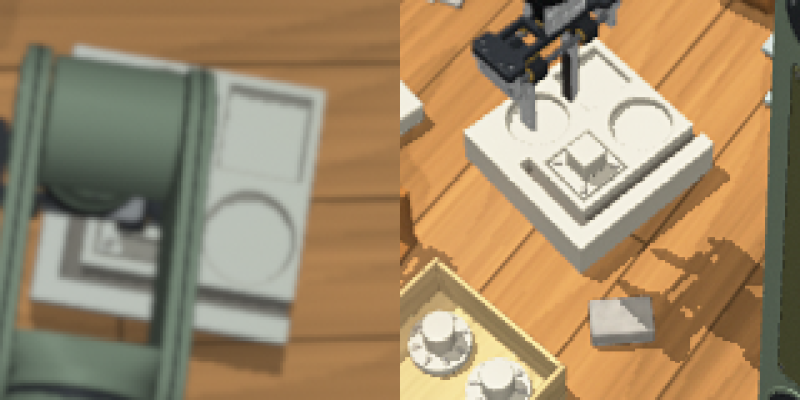

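The fleuron is flush and centred in its square pocket (side crop (585,165)). The rosettes haven't moved. Going for rosette 1.

```bash
python3 -m handwheel '0.63 0.002 0.0737 0 0.03;0.63 0.002 0.0737 0 0.03;0.63 0.002 0.0737 0 0.03;0.63 0.002 0.0737 0 0.03;0.63 0.001 0.0737 0 0.03;0.63 0 0.0737 0 0.02;0.63 0 0 -0.07 0;0.63 0 0 -0.07 0;0.63 0 0 -0.06 0;0.63 0 0 0 0;0.63 0 0 0 0'
```

```text
time_s: 12.17
position: [0.5245, 0.2134, 0.0992]
tcp_rot: [-3.14, -0.005, 3.063]
contact_force: [0.0, 0.2, 0.3]
grip_width: 0.0595
grasp_force: 0.0
```

```bash
python3 -m handwheel '0.63 0 0 -0.05 0;0.63 0 0 -0.04 0;0.63 0 0 -0.03 0;0.63 0 0 -0.015 0;0.63 0 0 0 0;0.63 0 0 0 0;0.3 0 0 0 0;0.3 0 0 0 0;0.3 0 0 0 0;0.3 0 0 0 0;0.3 0 0 0 0;0.3 0 0 0 0;0.3 0 0 0 0' 25
```

```text
time_s: 13.25
position: [0.5275, 0.216, 0.0353]
tcp_rot: [3.139, 0.004, 3.064]
contact_force: [0.7, 2.9, 5.8]
grip_width: 0.0413
grasp_force: 25.0
```

```bash
python3 -m handwheel '0.3 0 0 0.03 0;0.3 0 0 0.06 0;0.3 0 0 0.08 0;0.3 0 0 0.08 0;0.3 0 0 0.08 0;0.3 0.0225 -0.0783 0 -0.03;0.3 0.0225 -0.0783 0 -0.03;0.3 0.0225 -0.0783 0 -0.03;0.3 0.0225 -0.0783 0 -0.03;0.3 0.0225 -0.0783 0 -0.03;0.3 0.0225 -0.0783 0 -0.03;0.3 0.0225 -0.0783 0 -0.03;0.3 0.0225 -0.0783 0 -0.02;0.3 0 0 -0.06 0;0.3 0 0 -0.06 0;0.3 0 0 -0.06 0;0.3 0 0 0 0;0.3 0 0 0 0;0.3 0 0 0 0'
python3 - <<'E'
import h,cv2,numpy as np
h.snap("6");S=h.load("side",6)
from bench import arm
p=arm.observe()["position"];print(p)
im=cv2.resize(cv2.imread("pics/side_6.png")[150:240,275:395],None,fx=6.6,fy=6.6,interpolation=3)
def circ(c,r,z,col):
    t=np.linspace(0,2*np.pi,40)
    for u in h.proj(S,np.c_[c[0]+r*np.cos(t),c[1]+r*np.sin(t),0*t+z]): cv2.circle(im,tuple(((u-[275,150]+.5)*6.6-.5).round().astype(int).tolist()),1,col,-1)
circ(p,.04,p[2]-.0275,(0,0,255));circ(p,.021,p[2]+.0125,(0,160,255));circ((.6165,-.097),.043,.045,(255,0,0));circ((.4986,-.175),.043,.045,(255,0,0))
cv2.imwrite("pics/c6.png",im)
E
```

```text
time_s: 14.83
position: [0.6163, -0.0985, 0.1094]
tcp_rot: [-3.141, 0.001, 2.944]
contact_force: [-0.3, 0.3, -1.9]
grip_width: 0.0415
grasp_force: 25.0
[ 0.61775679 -0.09877531  0.11121793]
```

View pics/c6.png

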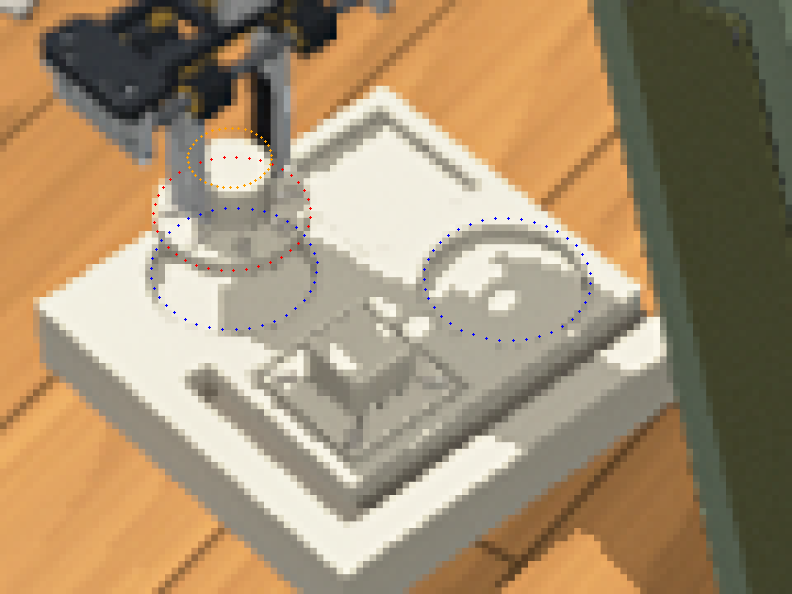

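Rosette hovering over its pocket: disc outline at about (232,212), pocket at (232,270), both within about 1 px of prediction. Lowering with a +1.5 mm y trim.

```bash
python3 -m handwheel '0.3 0 0.003 -0.03 0;0.3 0 0 -0.03 0;0.3 0 0 -0.02 0;0.3 0 0 0 0;0.3 0 0 0 0;0.3 0 0 0 0'
python3 -m handwheel '0.3 0 0 -0.006 0;0.3 0 0 0 0;0.3 0 0 0 0'
python3 -m handwheel '0.3 0 0 -0.006 0;0.3 0 0 0 0;0.3 0 0 0 0'
```

```text
time_s: 15.43
position: [0.6168, -0.0971, 0.0699]
tcp_rot: [-3.141, 0.002, 2.944]
contact_force: [0.1, -0.6, -2.3]
grip_width: 0.0414
grasp_force: 25.0
time_s: 15.68
position: [0.616, -0.0969, 0.0657]
tcp_rot: [-3.142, 0.0, 2.943]
contact_force: [-0.5, 0.4, -2.2]
grip_width: 0.0416
grasp_force: 25.0
time_s: 15.93
position: [0.6156, -0.0969, 0.0621]
tcp_rot: [3.142, -0.001, 2.943]
contact_force: [-1.2, 0.6, -2.8]
grip_width: 0.042
grasp_force: 25.0
```

```bash
python3 -m handwheel '0.3 0 0 -0.003 0;0.3 0 0 0 0;0.3 0 0 0 0;0.63 0 0 0 0;0.63 0 0 0 0;0.63 0 0 0 0;0.63 0 0 0 0;0.63 0 0 0.02 0;0.63 0 0 0.05 0;0.63 0 0 0.07 0;0.63 0 0 0.07 0;0.63 0 0 0.07 0;0.63 -0.0373 0.0643 0 0.03;0.63 -0.0373 0.0643 0 0.03;0.63 0 0 0 0;0.63 0 0 0 0'
python3 look.py 7
python3 -m handwheel '0.63 -0.0373 0.0643 0 0.03;0.63 -0.0373 0.0643 0 0.03;0.63 -0.0373 0.0643 0 0.03;0.63 -0.0373 0.0643 0 0.03;0.63 -0.0373 0.0643 0 0.03;0.63 -0.0373 0.0643 0 0.02;0.63 -0.0373 0.0643 0 0;0.63 -0.0373 0.0643 0 0;0.63 0 0 0 0;0.63 0 0 0 0'
python3 - <<'E'
import cv2
a=cv2.imread("pics/side_7.png")[150:320,225:415];b=cv2.imread("pics/top_7.png")[150:290,310:450]
f=lambda i:cv2.resize(i,(400,400),interpolation=3)
cv2.imwrite("pics/c7.png",cv2.hconcat([f(b),f(a)]))
E
```

```text
time_s: 17.27
position: [0.578, -0.0312, 0.202]
tcp_rot: [-3.141, 0.001, 2.977]
contact_force: [-0.4, 0.0, 1.1]
grip_width: 0.0588
grasp_force: 0.0
top [429.8 224.1] [81.5 81. ] 43.7
side [431.1 226.1] [81.7 75.8] 83.1
time_s: 18.2
position: [0.4295, 0.2254, 0.2011]
tcp_rot: [-3.141, 0.001, 3.067]
contact_force: [-0.2, 0.1, 0.3]
grip_width: 0.0596
grasp_force: 0.0
```

View pics/c7.png

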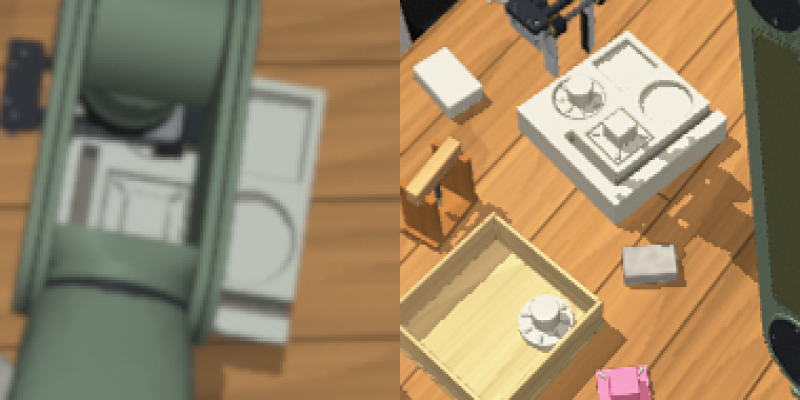

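Both placed stones are seated (rosette at (580,92), fleuron at (620,137)). One rosette is left at (546,318). Picking it up.

```bash
python3 -m handwheel '0.63 0 0 -0.07 0;0.63 0 0 -0.07 0;0.63 0 0 -0.06 0;0.63 0 0 -0.05 0;0.63 0 0 -0.04 0;0.63 0 0 -0.03 0;0.63 0 0 -0.012 0;0.63 0 0 0 0;0.63 0 0 0 0;0.3 0 0 0 0;0.3 0 0 0 0;0.3 0 0 0 0;0.3 0 0 0 0;0.3 0 0 0 0;0.3 0 0 0 0;0.3 0 0 0 0' 25
```

```text
time_s: 19.53
position: [0.4305, 0.2245, 0.0361]
tcp_rot: [-3.141, 0.002, 3.064]
contact_force: [-0.5, -2.5, 5.7]
grip_width: 0.0413
grasp_force: 25.0
```

```bash
python3 -m handwheel '0.3 0 0 0.03 0;0.3 0 0 0.06 0;0.3 0 0 0.08 0;0.3 0 0 0.08 0;0.3 0 0 0.08 0;0.3 0.0138 -0.0798 0 -0.03;0.3 0.0138 -0.0798 0 -0.03;0.3 0.0138 -0.0798 0 -0.03;0.3 0.0138 -0.0798 0 -0.03;0.3 0.0138 -0.0798 0 -0.03;0.3 0.0138 -0.0798 0 -0.03;0.3 0.0138 -0.0798 0 -0.03;0.3 0.0138 -0.0798 0 -0.02;0.3 0.0138 -0.0798 0 0;0.3 0.0138 -0.0798 0 0;0.3 0 0 0 0;0.3 0 0 0 0'
python3 -m handwheel '0.3 0 0 -0.06 0;0.3 0 0 -0.06 0;0.3 0 0 -0.06 0;0.3 0 0 -0.04 0;0.3 0 0 -0.03 0;0.3 0 0 0 0;0.3 0 0 0 0;0.3 0 0 0 0'
```

```text
time_s: 20.95
position: [0.4979, -0.1759, 0.199]
tcp_rot: [3.14, -0.002, 2.939]
contact_force: [-0.1, -0.2, -3.1]
grip_width: 0.0413
grasp_force: 25.0
time_s: 21.62
position: [0.4986, -0.1734, 0.0756]
tcp_rot: [3.141, 0.0, 2.945]
contact_force: [-0.1, 0.3, -1.4]
grip_width: 0.0418
grasp_force: 24.9
```

```bash
python3 -m handwheel '0.3 0 -0.001 -0.01 0;0.3 0 0 0 0;0.3 0 0 0 0'
python3 -m handwheel '0.3 0 0 -0.008 0;0.3 0 0 0 0;0.3 0 0 0 0'
python3 -m handwheel '0.3 0 0 -0.008 0;0.3 0 0 0 0;0.3 0 0 0 0'
```

```text
time_s: 21.87
position: [0.4984, -0.1747, 0.0703]
tcp_rot: [3.142, 0.0, 2.943]
contact_force: [0.1, 0.4, -1.7]
grip_width: 0.0414
grasp_force: 24.9
time_s: 22.12
position: [0.4982, -0.1749, 0.0658]
tcp_rot: [3.141, -0.0, 2.943]
contact_force: [-0.5, 0.2, -2.4]
grip_width: 0.0421
grasp_force: 24.9
time_s: 22.37
position: [0.4986, -0.1748, 0.0621]
tcp_rot: [3.141, 0.0, 2.943]
contact_force: [-1.1, 0.8, 0.5]
grip_width: 0.0412
grasp_force: 25.0
```

```bash
python3 -m handwheel '0.3 0 0 -0.003 0;0.3 0 0 0 0;0.3 0 0 0 0;0.63 0 0 0 0;0.63 0 0 0 0;0.63 0 0 0 0;0.63 0 0 0 0;0.63 0 0 0.02 0;0.63 0 0 0.05 0;0.63 0 0 0.07 0;0.63 0 0 0.08 0;0.63 0 0 0.08 0;0.63 0 0 0.06 0;0.63 0 0 0 0'
python3 -m handwheel '0.63 0.0294 0.0588 0 -0.2025;0.63 0.0294 0.0588 0 -0.2025;0.63 0.0294 0.0588 0 -0.2025;0.63 0.0294 0.0588 0 -0.2025;0.63 0.0294 0.0588 0 -0.2025;0.63 0.0294 0.0588 0 -0.2025;0.63 0.0294 0.0588 0 -0.2025;0.63 0.0294 0.0588 0 -0.2025;0.63 0.0294 0.0588 0 -0.2025;0.63 0.0294 0.0588 0 -0.2025;0.63 0.0294 0.0588 0 -0.2025;0.63 0.0294 0.0588 0 -0.2025;0.63 0 0 0 0;0.63 0 0 0 0;0.63 0 0 0 0'
python3 - <<'E'
import h,cv2
h.snap("8")
a=cv2.imread("pics/side_8.png")[150:270,215:375];b=cv2.imread("pics/top_8.png")[140:290,230:430]
f=lambda i:cv2.resize(i,(400,300),interpolation=3)
cv2.imwrite("pics/c8.png",cv2.hconcat([f(b),f(a)]))
E
```

```text
time_s: 23.53
position: [0.5027, -0.1772, 0.2498]
tcp_rot: [-3.137, 0.016, 2.943]
contact_force: [1.0, -0.6, 1.1]
grip_width: 0.0592
grasp_force: 0.0
time_s: 24.78
position: [0.6743, 0.1775, 0.2397]
tcp_rot: [-3.14, 0.001, 1.672]
contact_force: [-0.6, -0.4, -0.4]
grip_width: 0.0588
grasp_force: 0.0
```

View pics/c8.png

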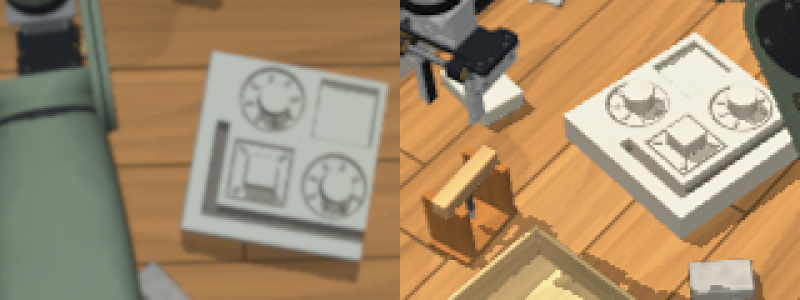

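All three stones are seated and the crate is empty. The raker hangs in its stand at (465,180), side crop. Descending on the handle.

```bash
python3 -m handwheel '0.5 0.001 0 -0.07 0;0.5 0 0 -0.07 0;0.5 0 0 -0.06 0;0.5 0 0 -0.05 0;0.5 0 0 -0.03 0;0.5 0 0 -0.02 0;0.5 0 0 0 0;0.5 0 0 0 0;0.5 0 0 0 0'
python3 -m handwheel '0.1 0 0 0 0;0.1 0 0 0 0;0.1 0 0 0 0;0.1 0 0 0 0;0.1 0 0 0 0;0.1 0 0 0 0;0.1 0 0 0 0;0.1 0 0 0 0;0.1 0 0 0 0' 40
```

```text
time_s: 25.63
position: [0.6767, 0.1776, 0.0926]
tcp_rot: [3.138, -0.0, 1.67]
contact_force: [-0.3, -0.4, 0.4]
grip_width: 0.0472
grasp_force: 0.0
time_s: 26.38
position: [0.6761, 0.1781, 0.0914]
tcp_rot: [3.139, -0.0, 1.671]
contact_force: [1.4, 0.4, 5.6]
grip_width: 0.0236
grasp_force: 40.0
```

```bash
python3 -m handwheel '0.1 0 0 0.02 0;0.1 0 0 0.04 0;0.1 0 0 0.06 0;0.1 0 0 0.07 0;0.1 0 0 0.07 0;0.1 0 0 0.06 0;0.1 0 0 0 0;0.1 0 0 0 0'
python3 - <<'E'
from m import *
o=h.onz(T,ft([(513,168),(723,338),(497,303)]),.045)[:,:2]
a=-.2;R=np.array([[np.cos(a),-np.sin(a)],[np.sin(a),np.cos(a)]])
print((o-[.5575,-.1358])@R)
E
python3 -m handwheel '0.1 -0.0408 -0.065 0 0;0.1 -0.0408 -0.065 0 0;0.1 -0.0408 -0.065 0 0;0.1 -0.0408 -0.065 0 0;0.1 -0.0408 -0.065 0 0;0.1 -0.0408 -0.065 0 0;0.1 -0.0408 -0.065 0 0;0.1 -0.0408 -0.065 0 0;0.1 -0.0408 -0.065 0 0;0.1 -0.0408 -0.065 0 0;0.1 -0.0408 -0.065 0 0;0.1 -0.0408 -0.065 0 0;0.1 0 0 -0.06 0;0.1 0 0 -0.06 0;0.1 0 0 -0.06 0;0.1 0 0 -0.05 0;0.1 0 0 0 0;0.1 0 0 0 0;0.1 0 0 0 0'
```

```text
time_s: 27.05
position: [0.6758, 0.178, 0.2525]
tcp_rot: [3.139, -0.0, 1.671]
contact_force: [0.3, -0.2, -1.6]
grip_width: 0.0234
grasp_force: 40.0
[[ 0.0091  0.1109]
 [-0.1068 -0.097 ]
 [-0.111   0.1047]]
time_s: 28.63
position: [0.4303, -0.2119, 0.1353]
tcp_rot: [-3.141, -0.001, 1.671]
contact_force: [0.5, -0.6, -1.9]
grip_width: 0.0237
grasp_force: 40.0
```

```bash
python3 - <<'E'
import h,cv2,numpy as np
h.snap("9");S=h.load("side",9);T=h.load("top",9)
from bench import arm
p=arm.observe()["position"];print(p)
def mk(c,n,x0,y0,w,hh,s):
    im=cv2.resize(cv2.imread(f"pics/{n}_9.png")[y0:y0+hh,x0:x0+w],None,fx=s,fy=s,interpolation=3)
    def dot(X,col):
        for u in h.proj(c,X): cv2.circle(im,tuple(((u-[x0,y0]+.5)*s-.5).round().astype(int).tolist()),2,col,-1)
    dot([p-[0,0,.066]],(0,0,255));dot([[.4308,-.2119,.045],[.4723,-.007,.045],[.5801,-.0289,.045]],(255,0,0))
    dot([[.4308,-.2119,.03]],(0,200,0))
    return im
a=mk(S,"side",295,140,110,120,5);b=mk(T,"top",360,200,50,120,5)
cv2.imwrite("pics/c9.png",cv2.hconcat([b,a]))
E
```

```text
[ 0.43156509 -0.21271085  0.13699941]
```

View pics/c9.png

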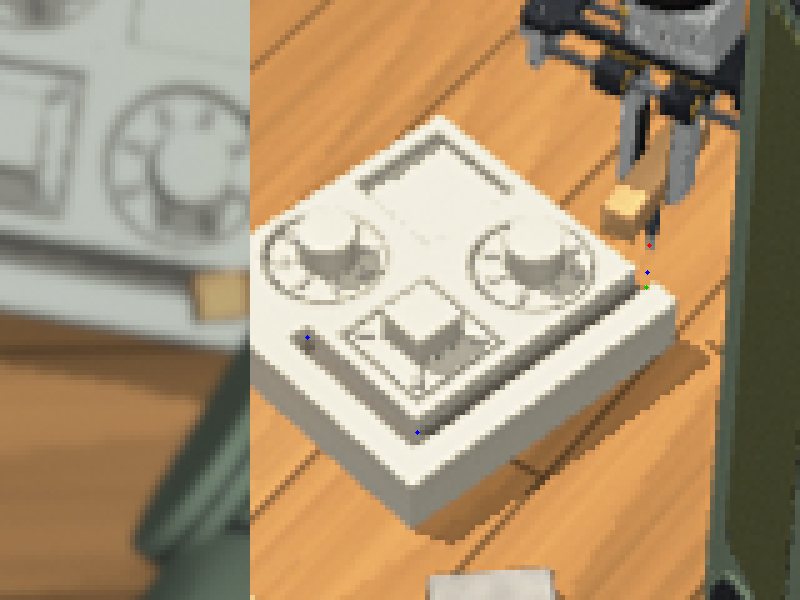

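The tip is seen at (653,247), predicted (649,245), above the slot's outer end at about (645,277). The joint points line up with the slot, so I'm going in.

```bash
python3 -m handwheel '0.1 0 0.003 -0.01 0;0.1 0 0.003 -0.01 0;0.1 0 0 -0.01 0;0.1 0 0 -0.01 0;0.1 0 0 -0.008 0;0.1 0 0 -0.006 0;0.1 0 0 -0.005 0;0.1 0 0 -0.003 0;0.1 0 0 0 0;0.1 0 0 0 0;0.1 0 0 0 0;0.1 0 0 0 0;0.1 0 0 0 0'
```

```text
time_s: 29.82
position: [0.4306, -0.2092, 0.1047]
tcp_rot: [3.141, 0.0, 1.671]
contact_force: [-0.5, 0.1, -0.8]
grip_width: 0.0239
grasp_force: 40.0
```

```bash
python3 -m handwheel '0.1 0.0012 0.0058 0 0;0.1 0.0012 0.0058 0 0;0.1 0.0012 0.0058 0 0;0.1 0.0012 0.0058 0 0;0.1 0.0012 0.0058 0 0;0.1 0.0012 0.0058 0 0;0.1 0.0012 0.0058 0 0;0.1 0.0012 0.0058 0 0;0.1 0.0012 0.0058 0 0;0.1 0.0012 0.0058 0 0;0.1 0.0012 0.0058 0 0;0.1 0.0012 0.0058 0 0;0.1 0.0012 0.0058 0 0;0.1 0.0012 0.0058 0 0;0.1 0.0012 0.0058 0 0;0.1 0.0012 0.0058 0 0;0.1 0.0012 0.0058 0 0;0.1 0.0012 0.0058 0 0;0.1 0.0012 0.0058 0 0;0.1 0.0012 0.0058 0 0'
```

```text
time_s: 31.48
position: [0.4426, -0.1508, 0.1045]
tcp_rot: [3.142, 0.0, 1.671]
contact_force: [-0.2, 0.5, -1.2]
grip_width: 0.0237
grasp_force: 40.0
```

```bash
python3 -m handwheel '0.1 0.0012 0.0058 0 0;0.1 0.0012 0.0058 0 0;0.1 0.0012 0.0058 0 0;0.1 0.0012 0.0058 0 0;0.1 0.0012 0.0058 0 0;0.1 0.0012 0.0058 0 0;0.1 0.0012 0.0058 0 0;0.1 0.0012 0.0058 0 0;0.1 0.0012 0.0058 0 0;0.1 0.0012 0.0058 0 0;0.1 0.0012 0.0058 0 0;0.1 0.0012 0.0058 0 0;0.1 0.0012 0.0058 0 0;0.1 0.0012 0.0058 0 0;0.1 0.0012 0.0058 0 0;0.1 0.0012 0.0058 0 0;0.1 0.0012 0.0058 0 0;0.1 0.0012 0.0058 0 0;0.1 0.0012 0.0058 0 0;0.1 0.0012 0.0058 0 0'
```

```text
time_s: 33.15
position: [0.4546, -0.0928, 0.1044]
tcp_rot: [3.142, 0.0, 1.671]
contact_force: [-0.1, 0.1, -1.0]
grip_width: 0.0239
grasp_force: 40.0
```

```bash
python3 -m handwheel '0.1 0.0012 0.0058 0 0;0.1 0.0012 0.0058 0 0;0.1 0.0012 0.0058 0 0;0.1 0.0012 0.0058 0 0;0.1 0.0012 0.0058 0 0;0.1 0.0012 0.0058 0 0;0.1 0.0012 0.0058 0 0;0.1 0.0012 0.0058 0 0;0.1 0.0012 0.0058 0 0;0.1 0.0012 0.0058 0 0;0.1 0.0012 0.0058 0 0;0.1 0.0012 0.0058 0 0;0.1 0.0012 0.0058 0 0;0.1 0.0012 0.0058 0 0;0.1 0.0012 0.0058 0 0;0.1 0.0012 0.0058 0 0;0.1 0.0012 0.0058 0 0;0.1 0.0012 0.0058 0 0;0.1 0.0012 0.0058 0 0;0.1 0.0012 0.0058 0 0'
```

```text
time_s: 34.82
position: [0.4666, -0.0348, 0.1045]
tcp_rot: [3.142, 0.0, 1.671]
contact_force: [-0.0, 0.6, -1.2]
grip_width: 0.0236
grasp_force: 40.0
```

```bash
python3 -m handwheel '0.1 0.0011 0.0056 0 0;0.1 0.0011 0.0056 0 0;0.1 0.0011 0.0056 0 0;0.1 0.0011 0.0056 0 0;0.1 0.0011 0.0056 0 0;0.1 0.0011 0.0056 0 0;0.1 0.0011 0.0056 0 0;0.1 0.0011 0.0056 0 0;0.1 0.0011 0.0056 0 0;0.1 0.0011 0.0056 0 0;0.1 0 0 0 0;0.1 0 0 0 0;0.1 0 0 0 0'
python3 -c "
import h,cv2
h.snap('10');cv2.imwrite('pics/c10.png',cv2.resize(cv2.imread('pics/side_10.png')[180:250,330:430],None,fx=7,fy=7,interpolation=3))"
```

```text
time_s: 35.9
position: [0.472, -0.0071, 0.1044]
tcp_rot: [-3.142, 0.0, 1.671]
contact_force: [-0.6, 0.3, -2.4]
grip_width: 0.0239
grasp_force: 40.0
```

```bash
python3 -c "
import h,cv2
a=cv2.imread('pics/side_10.png')[150:270,270:430];cv2.imwrite('pics/c10.png',cv2.resize(a,None,fx=5,fy=5,interpolation=3))"
```

```text
(no output)
```

View pics/c10.png

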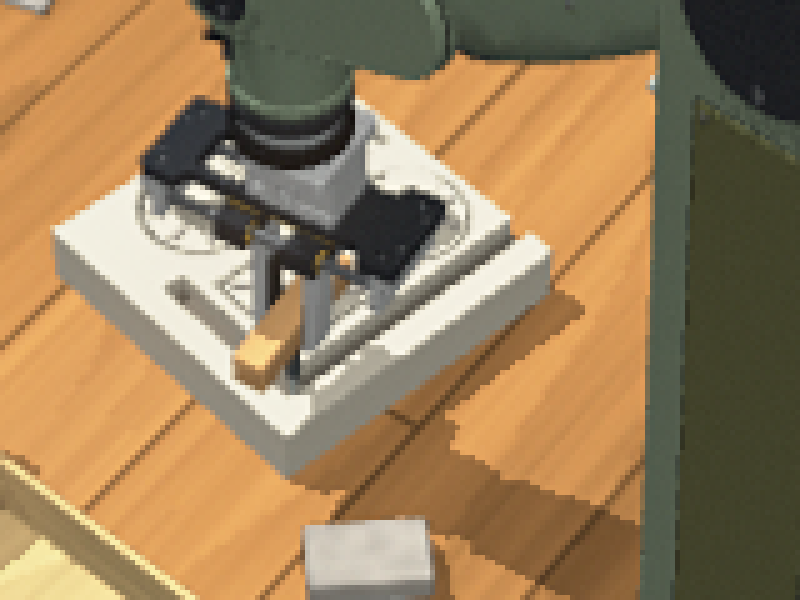

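The tip is in the slot's corner at (292,385). Turning into the short leg.

```bash
python3 -m handwheel '0.1 0.0058 -0.0012 0 0;0.1 0.0058 -0.0012 0 0;0.1 0.0058 -0.0012 0 0;0.1 0.0058 -0.0012 0 0;0.1 0.0058 -0.0012 0 0;0.1 0.0058 -0.0012 0 0;0.1 0.0058 -0.0012 0 0;0.1 0.0058 -0.0012 0 0;0.1 0.0058 -0.0012 0 0;0.1 0.0058 -0.0012 0 0;0.1 0.0058 -0.0012 0 0;0.1 0.0058 -0.0012 0 0;0.1 0.0058 -0.0012 0 0;0.1 0.0058 -0.0012 0 0;0.1 0.0058 -0.0012 0 0;0.1 0.0058 -0.0012 0 0;0.1 0.0058 -0.0012 0 0;0.1 0.0058 -0.0012 0 0;0.1 0.0058 -0.0012 0 0;0.1 0.0058 -0.0012 0 0'
```

```text
time_s: 37.67
position: [0.5303, -0.0192, 0.1044]
tcp_rot: [-3.142, -0.0, 1.671]
contact_force: [-0.8, -0.3, -2.1]
grip_width: 0.0239
grasp_force: 40.0
```

```bash
python3 -m handwheel '0.1 0.0058 -0.0012 0 0;0.1 0.0058 -0.0012 0 0;0.1 0.0058 -0.0012 0 0;0.1 0.0058 -0.0012 0 0;0.1 0.0058 -0.0012 0 0;0.1 0.0058 -0.0012 0 0;0.1 0.0058 -0.0012 0 0;0.1 0.0058 -0.0012 0 0;0.1 0.0058 -0.0012 0 0;0.1 0.0058 -0.0012 0 0;0.1 0.0058 -0.0012 0 0;0.1 0.0058 -0.0012 0 0;0.1 0.0058 -0.0012 0 0;0.1 0.0058 -0.0012 0 0;0.1 0.0058 -0.0012 0 0;0.1 0.0058 -0.0012 0 0;0.1 0 0 0 0;0.1 0 0 0 0;0.1 0 0 0 0;0.1 0 0 0 0'
```

```text
time_s: 39.33
position: [0.5762, -0.0286, 0.1044]
tcp_rot: [-3.141, -0.0, 1.671]
contact_force: [-0.2, -0.3, -1.7]
grip_width: 0.0238
grasp_force: 40.0
```

```bash
python3 -m handwheel '0.1 0.003 -0.0005 0 0;0.1 0.003 -0.0005 0 0;0.1 0 0 0 0;0.1 0 0 0 0;0.1 0 0 0 0;0.1 0 0 0 0;0.1 0 0 0.01 0;0.1 0 0 0.02 0;0.1 0 0 0.05 0;0.1 0 0 0.07 0;0.1 0 0 0.07 0;0.1 0 0 0.07 0;0.1 0 0 0 0'
python3 -m handwheel '0.1 0.0323 0.0689 0 0;0.1 0.0323 0.0689 0 0;0.1 0.0323 0.0689 0 0;0.1 0.0323 0.0689 0 0;0.1 0.0323 0.0689 0 0;0.1 0.0323 0.0689 0 0;0.1 0 0 0 0;0.1 0 0 0 0;0.1 0 0 0 0'
```

```text
time_s: 40.42
position: [0.5845, -0.0301, 0.2601]
tcp_rot: [3.124, 0.005, 1.671]
contact_force: [1.6, -0.5, -0.6]
grip_width: 0.0234
grasp_force: 40.0
time_s: 41.17
position: [0.6759, 0.1772, 0.2489]
tcp_rot: [-3.14, 0.001, 1.672]
contact_force: [-0.1, -0.6, -1.6]
grip_width: 0.0235
grasp_force: 40.0
```

```bash
python3 -m handwheel '0.1 0 0.001 -0.06 0;0.1 0 0 -0.06 0;0.1 0 0 -0.06 0;0.1 0 0 -0.05 0;0.1 0 0 -0.03 0;0.1 0 0 -0.02 0;0.1 0 0 -0.016 0;0.1 0 0 -0.01 0;0.1 0 0 0 0;0.1 0 0 0 0;0.1 0 0 0 0'
```

```text
time_s: 42.08
position: [0.6774, 0.1781, 0.0982]
tcp_rot: [3.139, -0.0, 1.671]
contact_force: [-0.2, -0.8, -1.0]
grip_width: 0.0236
grasp_force: 40.0
```

```bash
python3 -m handwheel '0.1 0 0 -0.006 0;0.1 0 0 -0.004 0;0.1 0 0 0 0;0.1 0 0 0 0;0.1 0 0 0 0'
python3 -m handwheel '0.1 0 0 -0.004 0;0.1 0 0 0 0;0.1 0 0 0 0;0.1 0 0 0 0'
```

```text
time_s: 42.5
position: [0.6763, 0.1781, 0.0915]
tcp_rot: [3.141, -0.0, 1.671]
contact_force: [-0.8, -0.6, -1.2]
grip_width: 0.0235
grasp_force: 40.0
time_s: 42.83
position: [0.6763, 0.1781, 0.0915]
tcp_rot: [3.141, 0.0, 1.671]
contact_force: [-3.8, -0.8, 6.7]
grip_width: 0.0237
grasp_force: 40.0
```

Contact with the notch floor. Releasing, lifting and backing away to look.

```bash
python3 -m handwheel '0.5 0 0 0 0;0.5 0 0 0 0;0.5 0 0 0 0;0.5 0 0 0 0;0.5 0 0 0 0;0.5 0 0 0.02 0;0.5 0 0 0.04 0;0.5 0 0 0.07 0;0.5 0 0 0.07 0;0.5 0 0 0.07 0;0.5 -0.07 -0.02 0.02 0;0.5 -0.07 -0.02 0 0;0.5 -0.07 -0.04 0 0;0.5 -0.07 -0.04 0 0;0.5 -0.05 -0.07 0 0;0.5 -0.04 -0.07 0 0;0.5 0 -0.08 0 0;0.5 0 -0.08 0 0;0.5 0 -0.08 0 0;0.5 0 0 0 0'
python3 -m handwheel '0.5 0 -0.08 0 0;0.5 0 -0.08 0 0;0.5 0 -0.08 0 0;0.5 0 -0.08 0 0;0.5 0 -0.08 0 0;0.5 0 0 0 0;0.5 0 0 0 0'
python3 -c "
import h,cv2
h.snap('11')
a=cv2.imread('pics/side_11.png')[130:330,190:430];b=cv2.imread('pics/top_11.png')[130:300,160:440]
f=lambda i:cv2.resize(i,(400,380),interpolation=3)
cv2.imwrite('pics/c11.png',cv2.hconcat([f(b),f(a)]))"
```

```text
time_s: 44.5
position: [0.4922, -0.0774, 0.2357]
tcp_rot: [3.14, 0.004, 1.664]
contact_force: [0.2, 0.7, -0.7]
grip_width: 0.047
grasp_force: 0.0
time_s: 45.08
position: [0.492, -0.2725, 0.2348]
tcp_rot: [3.141, -0.0, 1.667]
contact_force: [0.3, -0.2, -0.4]
grip_width: 0.0474
grasp_force: 0.0
```

View pics/c11.png

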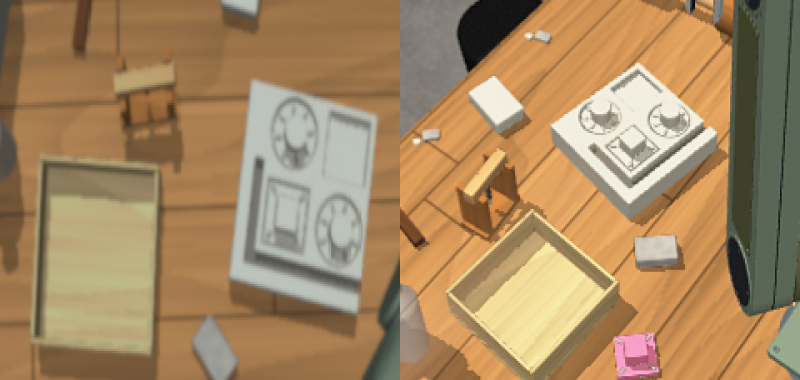

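All three stones are seated, the raker hangs in its stand at side (485,175), and the bystanders are in place. Handing in.

```bash
python3 -c "
from bench import arm
print(arm.finish_job())"
```

```text
the job is handed in; nothing more can be done
None
```

The job is handed in; `finish_job()` returned no verdict. In the last pictures both rosettes and the one fleuron in the crate sit in their pockets and the raker hangs in its stand after one pass of the joint, with the other tools and stones seen there unmoved.

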